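# Scoop the walnuts from the tray into the bowl

### The arm

A 6-joint arm with a two-finger parallel gripper is mounted at the origin on a cart in front of the work surface, level with it; the furniture and walls round the work are solid. World frame = base frame: x ahead of the robot, y to its left, z up, the work surface at z = 0. Lengths are in mm, angles in rad, forces in N, time in s.
With the tool pointing down it reaches from about 400 to 825 mm from the base axis. Payload 7 kg.
Tool frame: the origin (TCP) lies on the centre line of the jaws, within the pads' length; the fingertips stand 25 mm ahead of it and the grasp point (between the pads) lies 6 mm ahead of it; z points along the fingers, y is the line along which they close (so a half turn about z gives the same grasp; the last joint's range is limited). The gripper opens to 85 mm and grips with 20 to 120 N. Pads are 22 mm wide; open, the fingers measure 114 mm over their backs; the gripper's body (76 mm by 85 mm) begins 54 mm behind the grasp point. The pads swing forward as they close: fully open they stand 13 mm farther back than shut.
Start: joints at [1.435, 0.359, 0.012, 0, -1.224, -0.288], TCP at [277.584, 615.258, 228.502] pointing down, gripper open.
Joint ranges: [-3.07, 3.07], [-1.43, 2.12], [-1.02, 1.25], [-3.03, 1.67], [-3.05, -0], [-3.03, 3.03]. Speed limits (rad/s): [2.39, 2.39, 3.01, 3.14, 3.14, 3.14].

### API

Orientations are given as a unit quaternion [w, x, y, z].
In Python, from station import * gives the robot as it stands.
- The arm moves only by the tool step_arm, never from a script. Its argument "moves" is a list of rows, each a list of 2 entries, a list of its own where there are three numbers: the shift along the tool's x, y, z in units of 30 mm (1.0 is 30 mm), then the turn about the tool's z in units of 5 degrees (1.0 is 5 degrees). A call has exactly 10 rows; each row is the pose to reach, as a shift and turn from the pose commanded when the call began, along the tool's axes at that moment; what a row does not reach only later rows make up. A row lasts 1/12 s, in which the tool goes at most 41.7 mm and 7.16 degrees, less where a joint would pass 70% of its speed; a pose out of reach is approached as far as the arm can. A call with a gripper value outside its range is refused whole. "hand" is the opening, from 0 (shut) to 1 (fully open), set as the call begins (left out, the last holds). The fingers move at their own pace and stop on an object; "newtons" is the grip in N (left out, the last holds). Time passes only in rows, so rows that repeat a pose let the fingers close, or fill a call up. It gives the time, the measured TCP pose, the force, the opening and the grip force at its end, in the units of the state.
- observe(): the state, without advancing time (a new reading comes with each control period).
- snapshot(name): name is "scene" or "side" or "wrist"; returns the picture (400x640x3 uint8, red, green, blue); there is no depth.
- calibration(name): a dict with "vfov" (degrees; the focal length in pixels is half the picture's height over the tangent of half this angle, whatever the lens; pixels are square), "cx", "cy" (the principal point, pixels), "position" and "rotation" of the camera in the world; the wrist camera has in their place "tool_from_camera" (4x4, takes a point from camera to tool coordinates, whose origin is the TCP and whose axes are the flange's). Camera axes: x right, y up, looking along -z (the intrinsics and any distortion apply to the point x, -y, -z); pixel columns grow to the right and rows downward; lengths in mm; the calibration is good to about 2 mm. A picture is of the moment at which its call begins: read the wrist's pose just before it. calibration takes no time and is no camera call.
- job_done(): hands the job in; it is judged then, once.
Trained networks look in the newest picture that a camera, given by its name, has taken for a name from the list of things; names that differ only in an ending like _2 or _b are one class to them, and where a whole thing is asked for, a point or a joint stands for the part that bears it (a point fixed in the world has none). Each returns a list of dicts, best first, with "confidence" (0 to 1); they miss things now and then, are a little off and sometimes report something else, mostly with a low value. They report only what shows in the picture. A call takes as long as a camera call.
- boxes_of(camera, target): "bbox" ([left, top, right, bottom] in pixels, round what is visible of it).
The state is a dict: "clock": time; "joint_positions": joint angles; "joint_vel": joint speeds; "effort": joint torques, N m; "tcp_pos": TCP position; "orientation": TCP orientation; "force": force on the tool from outside, world axes, zero at the start; "ft_torque": the same for the moment, N m; "grip_width": finger opening in mm; "grip_force": force on a finger pad.
Only numpy, scipy, OpenCV 4.12 (cv2) and the standard library are available. Lean on these libraries where they do the work, as an engineer would, in place of code of your own. Each camera call takes 0.05 s, during which the arm holds its last target. There are 200 camera calls.

### The job

Take the little scoop by its upright wooden handle, scoop the two walnuts out of the narrow metal tray and tip them into the white bowl, without touching the nuts with the fingers and without pushing the bowl out of its place. Then stand the scoop down upright, back in the tray or on the worktop, and let go of it.

Things in the scene. Friction and masses are not known exactly. Their poses are not given: they have to be found in the camera images.
- scoop: Steel scoop, 0.16 kg; origin: underside of the pan, straight below the handle; x points out of its mouth, z up. Handle: upright wooden grip 22 x 22 mm (sides along x, y), z 52 to 112 mm. Pan 88 mm wide; back wall at x -8 mm, 36 mm high; side walls 34 to 12 mm; rolled front lip at x +84 mm, 3 mm high, keeps nuts in when level; tipped 45 degrees mouth-down they slide out. Starts in the tray.
- walnut_1: Brown walnut, 34 x 31 mm, 14 g; origin at its centre. In the fixed metal tray ahead of the scoop, to its left. Tray: parallel to the scoop, floor 200 x 104 mm (8 mm free beside the scoop) at z 4 mm, walls up to z 36 mm. Its end wall ahead leans outward 20 degrees; from its start the scoop can slide 103 mm (+-2) along x until its lip meets it, and nuts pushed there ride over the lip into the pan.
- walnut_2: The other walnut, just like walnut_1, on the tray's floor ahead of the scoop, in the half to the scoop's right (its -y).
- bowl: White round bowl, 150 mm across the rim (135 mm inside), 67 mm high, foot 90 mm wide, 0.28 kg, loose on the worktop on the side to which the scoop's mouth points. Origin at the centre of its underside, z up.

How it is judged (in metres and radians):
On the way:
1. at least one walnut is carried in the raised scoop, above the tray's walls (height (world z) of scoop above 0.04 m and ((x of walnut_1 in the frame of scoop between 0 and 0.09 m and z of walnut_1 in the frame of scoop between 0.005 and 0.06 m and distance between walnut_1 and scoop below 0.11 m) or (x of walnut_2 in the frame of scoop between 0 and 0.09 m and z of walnut_2 in the frame of scoop between 0.005 and 0.06 m and distance between walnut_2 and scoop below 0.11 m))), for 0.2 s.
At the end, for the whole second after the job is handed in: Both walnuts rest in the white bowl (centres within 65 mm of its axis, below 60 mm from its underside), the bowl upright within 10 degrees; the scoop stands at rest, upright within 10 degrees, in the tray or on the worktop, its underside below 20 mm (horizontal distance between each of walnut_1, walnut_2 and bowl below 0.065 m and z of walnut_1 in the frame of bowl between 0 and 0.06 m and linear speed of each of walnut_1, walnut_2 below 0.05 m/s and z of walnut_2 in the frame of bowl between 0 and 0.06 m and angle between each of bowl, scoop's own z axis and vertical below 0.17 rad and height (world z) of scoop between -0.02 and 0.02 m and linear speed of scoop below 0.03 m/s); the robot touches nothing.
It fails at once if the fingers touch a walnut (contact force between the fingers and walnut_1 above 0.5 N or contact force between the fingers and walnut_2 above 0.5 N).
It fails at once if the bowl is pushed more than 40 mm from its place (distance of bowl from where it was at the start of the episode above 0.04 m).
It also fails if it takes over 50 s, if anything falls off the work surface, if the arm or the gripper's body presses on something with over 40 N, if the wrist force passes 120 N, or if a joint passes its speed limit or range.

## Working session

There is one attempt and no reset: what is moved stays moved. The work goes in short steps, Python scripts to look and compute and a tool call to move; the robot and the scene stay as the last step left them, time stands still between calls to the robot, and variables do not carry over. Pictures are saved under pics/ and viewed, at most 10 in all, crops included, and the job is handed in when it is done.

Besides the shell and the picture viewer there is one more tool, called by a JSON object that holds its "name" and its "arguments", one argument or row to a line. step_arm: Moves the arm, as the interface text tells. Its arguments: {"type":"object","properties":{"moves":{"type":"array"},"hand":{"type":"number"},"newtons":{"type":"number"}},"required":["moves"]}

```bash
mkdir -p pics; ls; python3 - <<'E'
from station import *
import cv2
for n in ("scene","side"):
    im=snapshot(n); cv2.imwrite(f"pics/{n}0.png",im[:,:,::-1])
    print(n,calibration(n))
    for t in ("scoop","walnut_1","bowl"):
        print(t,[(b['bbox'],round(b['confidence'],2)) for b in boxes_of(n,t)])
print(calibration("wrist"))
print(observe())
E
```

```text
pics
scene {'vfov': 44.58553214695189, 'cx': 308.65323326166714, 'cy': 189.94999187721476, 'position': array([ 104.6217381 , -399.79292783,  876.41877914]), 'rotation': array([ 0.88430117,  0.31522656, -0.12258487, -0.32189533])}
scoop [([252.9, 115.5, 302.3, 168.5], 0.76)]
walnut_1 [([317.2, 158.3, 328.8, 169.4], 0.66)]
bowl [([310.5, 222.6, 386.0, 297.4], 0.62)]
side {'vfov': 42.797318416267316, 'cx': 330.063973190866, 'cy': 193.2746177755908, 'position': array([ 412.86342234, -556.29346085,  571.82125849]), 'rotation': array([ 0.88875232,  0.44580729, -0.04775616, -0.09536523])}
scoop [([306.5, 106.5, 360.8, 183.7], 0.97)]
walnut_1 [([332.8, 184.3, 353.1, 200.9], 0.76), ([360.6, 182.2, 380.9, 197.9], 0.75)]
bowl [([257.4, 237.8, 370.1, 335.8], 0.65)]
{'vfov': 60.996683811048555, 'cx': 312.562659035835, 'cy': 195.95639704176372, 'tool_from_camera': array([[-3.51391712e-04,  9.53683234e-01,  3.00812508e-01,
         7.70891885e+01],
       [ 9.99999922e-01,  2.81144937e-04,  2.76811866e-04,
         1.22469120e+00],
       [ 1.79418922e-04,  3.00812582e-01, -9.53683259e-01,
        -1.46666745e+02],
       [ 0.00000000e+00,  0.00000000e+00,  0.00000000e+00,
         1.00000000e+00]])}
{'clock': 0.4, 'joint_positions': array([ 1.43509714e+00,  3.58745663e-01,  1.17926642e-02, -6.31083594e-05,
       -1.22407759e+00, -2.88102784e-01]), 'joint_vel': array([ 0.0002841 , -0.00179039,  0.00019708,  0.0006326 ,  0.00056007,
        0.00025281]), 'effort': array([ 1.09705961e-03, -5.82273817e+01,  2.93283105e+01,  6.93286166e+00,
       -2.06122066e-03,  1.62647069e-07]), 'tcp_pos': array([277.55704583, 615.21196972, 228.34980392]), 'orientation': array([ 1.19051209e-04,  9.77630606e-01, -2.10329228e-01, -2.06720725e-05]), 'force': array([-1.08066859,  0.0816516 ,  0.94940606]), 'ft_torque': array([ 0.01053074, -0.031837  , -0.0185233 ]), 'grip_force': 0.0, 'grip_width': 85.31228446285596}
```

View pics/scene0.png

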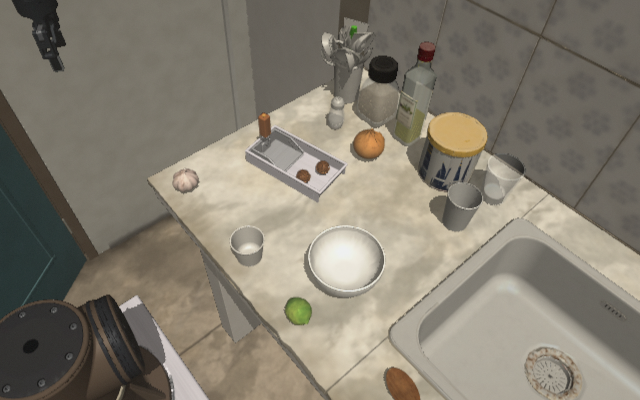

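View pics/side0.png

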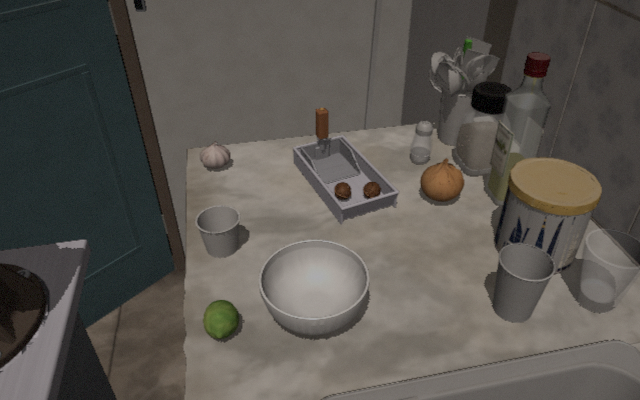

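```bash
python3 - <<'E'
import cv2,numpy as np
a=cv2.imread('pics/scene0.png')[100:210,235:360]; b=cv2.imread('pics/side0.png')[95:235,285:405]
f=lambda i,s:cv2.resize(i,None,fx=s,fy=s,interpolation=cv2.INTER_CUBIC)
A=f(a,3);B=f(b,3)
H=max(A.shape[0],B.shape[0]);P=lambda i:cv2.copyMakeBorder(i,0,H-i.shape[0],0,4,cv2.BORDER_CONSTANT)
cv2.imwrite('pics/crop0.png',np.hstack([P(A),P(B)])); print(A.shape,B.shape)
E
```

```text
(330, 375, 3) (420, 360, 3)
```

View pics/crop0.png

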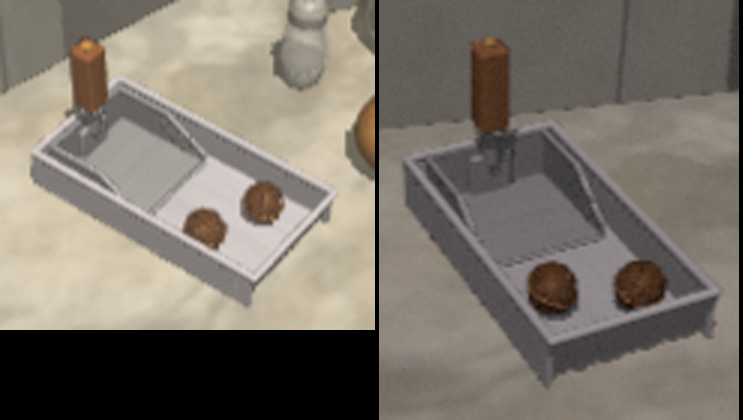

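```bash
cat > h.py <<'E'
import numpy as np
from station import *
from scipy.optimize import least_squares
from scipy.spatial.transform import Rotation as R
C={n:calibration(n) for n in("scene","side")}
def proj(n,p):
    c=C[n]; q=c['rotation']; r=R.from_quat([q[1],q[2],q[3],q[0]]).as_matrix()
    f=200/np.tan(np.radians(c['vfov'])/2); d=(np.atleast_2d(p)-c['position'])@r
    return np.c_[c['cx']+f*d[:,0]/-d[:,2], c['cy']-f*d[:,1]/-d[:,2]]
def tri(a,b):
    s=least_squares(lambda p:np.r_[proj("scene",p)[0]-a,proj("side",p)[0]-b],[300,500,50])
    return s.x,abs(s.fun).max()
t=np.linspace(0,2*np.pi,60)
def bowlbox(n,x,y):
    P=np.vstack([np.c_[x+r*np.cos(t),y+r*np.sin(t),0*t+z] for r,z in((75,67),(45,0),(63,33))])
    p=proj(n,P); return np.r_[p.min(0),p.max(0)]
def bowlfit(B):
    s=least_squares(lambda v:np.hstack([bowlbox(n,*v)-B[n] for n in B]),[400,300]); return s.x,s.fun.round(1)
E
python3 - <<'E'
from h import *
for k,a,b in [("htop",(264.3,115.3),(322,109.3)),("hbot",(265.7,135),(322.3,137.7)),("L",(245.3,152.3),(293.7,148.3)),("F",(275,126.7),(343,136.3)),("R",(347.3,163.3),(398,192.7)),("N",(317.7,193.3),(341.3,209)),("nA",(303.3,176.3),(343,190.3)),("nB",(323,167),(372,189.7))]:
    p,e=tri(np.array(a),np.array(b)); print(k,p.round(1),round(e,2))
print(bowlfit({"scene":[310.5,222.6,386,297.4],"side":[257.4,237.8,370.1,335.8]}))
q=R.from_quat([0.97763,-0.21033,0,0]).as_matrix();print(q)
E
```

```text
htop [584.7 308.7 115.1] 0.01
hbot [584.7 309.   52. ] 0.03
L [525.6 311.9  31.9] 0.91
F [632.9 334.8  33.7] 0.53
R [684.7 126.9  32.7] 0.54
N [575.9 106.1  29.2] 0.32
nA [595.3 178.1  12.7] 1.2
nB [649.  169.7  12.5] 0.6
(array([494.92455154, -74.68936278]), array([-1.2,  2.9,  0.9, -2.4,  1. ,  1.5, -0.9, -0.9]))
[[ 0.9115225 -0.4112502  0.       ]
 [-0.4112502 -0.9115225 -0.       ]
 [ 0.         0.        -1.       ]]
```

```bash
python3 - <<'E'
from h import *
def onz(n,px,z):
    return least_squares(lambda v:proj(n,[v[0],v[1],z])[0]-px,[300,300]).x.round(0)
print(onz("scene",(150,180),0),onz("side",(188,148),0),onz("side",(410,127),0))
for z in(-700,-850): print(onz("scene",(95,257),z),onz("scene",(200,232),z))
T=np.array([584.7,308.8]);o=observe();p=o['tcp_pos'];w,x,y,z=o['orientation'];M=R.from_quat([x,y,z,w]).as_matrix()
print(M.T@(np.r_[T,228]-p)/30)
E
```

```text
[313. 406.] [314. 414.] [806. 400.]
[138. 840.] [499. 687.]
[141. 958.] [537. 790.]
[1.35326475e+01 5.09964777e+00 1.30222872e-02]
```

{"name": "step_arm", "arguments": {
  "moves": [
    [[0.6,0.2,0],-0.7],
    [[1.9,0.7,0],-1.9],
    [[3.3,1.2,0],-3.2],
    [[4.7,1.7,0],-4.5],
    [[6.0,2.3,0],-5.8],
    [[7.4,2.8,0],-7.0],
    [[8.7,3.3,0],-7.5],
    [[10.0,3.8,0],-7.5],
    [[11.3,4.25,0],-7.5],
    [[12.4,4.7,0],-7.5]
  ],
  "hand": 1,
  "newtons": 100
}}

```text
clock: 1.23
tcp_pos: [557.2, 335.1, 228.8]
orientation: [-0.0, 0.993, 0.115, 0.0]
force: [-0.0, 1.2, 0.0]
grip_width: 85.4
grip_force: 0.0
```

{"name": "step_arm", "arguments": {
  "moves": [
    [[0,0,0],0],
    [[0,0,0],0],
    [[0,0,0],0],
    [[0,0,0],0],
    [[0,0,0],0],
    [[0,0,0],0],
    [[0,0,0],0],
    [[0,0,0],0],
    [[0,0,0],0],
    [[0,0,0],0]
  ]
}}

```text
clock: 2.07
tcp_pos: [555.8, 336.8, 228.6]
orientation: [-0.0, 0.993, 0.115, 0.0]
force: [0.5, -0.6, -0.3]
grip_width: 85.8
grip_force: 0.0
```

```bash
python3 - <<'E'
from h import *
import cv2
o=observe(); print(o); im=snapshot("wrist"); cv2.imwrite("pics/w1.png",im[:,:,::-1])
for t in ("scoop","walnut_1"): print(t,[(b['bbox'],round(b['confidence'],2)) for b in boxes_of("wrist",t)])
np.savez("w1.npz",p=o['tcp_pos'],q=o['orientation'])
E
```

```text
{'clock': 2.0667, 'joint_positions': array([ 8.44447368e-01,  3.17652470e-01, -4.77061676e-02,  2.02882333e-05,
       -1.20533296e+00,  9.57399868e-01]), 'joint_vel': array([-0.00558883,  0.00071947,  0.00011292, -0.00116898, -0.00048945,
        0.00164975]), 'effort': array([ 9.95792099e-02, -5.49335146e+01,  2.91656381e+01,  6.89178586e+00,
        2.41861480e-04, -7.19492909e-04]), 'tcp_pos': array([555.79192456, 336.8321779 , 228.56935073]), 'orientation': array([-2.78100367e-05,  9.93333934e-01,  1.15272257e-01,  4.53674048e-05]), 'force': array([ 0.52596996, -0.62117778, -0.34673382]), 'ft_torque': array([ 0.0088355 , -0.03385652, -0.02475926]), 'grip_force': 0.0, 'grip_width': 85.77960898520783}
scoop [([335.6, 100.5, 426.3, 190.9], 0.73)]
walnut_1 [([480.0, 99.1, 517.7, 136.3], 0.98), ([333.3, 102.8, 425.0, 192.1], 0.66)]
```

View pics/w1.png

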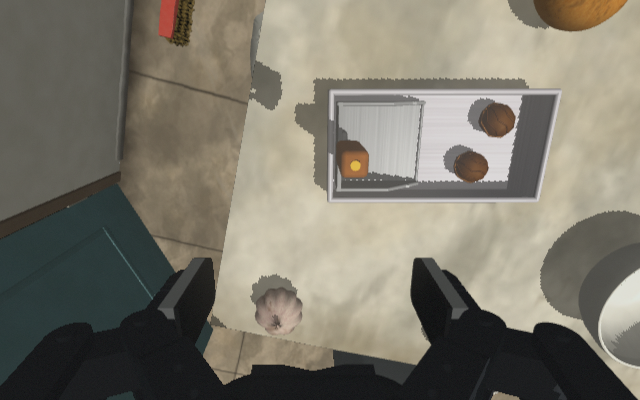

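```bash
cat >> h.py <<'E'
W=calibration("wrist")
def wray(o,px,z):
    w,a,b,c=o['q']; M=R.from_quat([a,b,c,w]).as_matrix(); T=W['tool_from_camera']
    f=200/np.tan(np.radians(W['vfov'])/2)
    d=M@(T[:3,:3]@np.array([(px[0]-W['cx'])/f,-(px[1]-W['cy'])/f,-1])); c=M@T[:3,3]+o['p']
    return c+d*(z-c[2])/d[2], M
E
python3 - <<'E'
from h import *
o=np.load("w1.npz")
for k,px,z in[("htop",(355,166),116),("L",(330,201),36),("F",(331,90),36),("R",(561,90),36),("N",(543,201),36),("n1",(497,119),18),("n2",(471,165),18),("lipF",(424,103),16),("lipN",(418,184),16)]:
    p,M=wray(o,px,z); print(k,p.round(1),(M.T@(p-o['p'])).round(1))
E
```

```text
htop [582.1 308.  116. ] [ 19.   34.1 112.6]
L [525.  309.7  36. ] [-36.3  19.4 192.6]
F [633.4 335.9  36. ] [ 75.3  18.7 192.6]
R [683.5 122.2  36. ] [ 75.2 238.2 192.6]
N [576.2  91.3  36. ] [-36.4 243.7 192.6]
n1 [645.  161.5  18. ] [ 46.6 191.1 210.6]
n2 [593.4 170.   18. ] [ -1.6 171.  210.6]
lipF [643.  239.3  16. ] [ 62.5 114.9 212.6]
lipN [559.9 217.8  16. ] [-23.3 116.8 212.6]
```

{"name": "step_arm", "arguments": {
  "moves": [
    [[0.4,0.6,0],0],
    [[0.65,1.13,0.1],0],
    [[0.65,1.13,0.6],0],
    [[0.65,1.13,1.4],0],
    [[0.65,1.13,2.3],0],
    [[0.65,1.13,3.1],0],
    [[0.65,1.13,3.8],0],
    [[0.65,1.13,4.2],0],
    [[0.65,1.13,4.37],0],
    [[0.65,1.13,4.37],0]
  ]
}}

```text
clock: 3.05
tcp_pos: [582.4, 307.7, 96.5]
orientation: [0.001, 0.993, 0.115, -0.001]
force: [-0.5, 0.0, 1.0]
grip_width: 85.1
grip_force: 0.0
```

{"name": "step_arm", "arguments": {
  "moves": [
    [[0,0,0],0],
    [[0,0,0],0],
    [[0,0,0],0],
    [[0,0,0],0],
    [[0,0,0],0],
    [[0,0,0],0],
    [[0,0,0],0],
    [[0,0,0],0],
    [[0,0,0],0],
    [[0,0,0],0]
  ],
  "hand": 0,
  "newtons": 60
}}

```text
clock: 3.88
tcp_pos: [583.0, 308.3, 98.2]
orientation: [-0.0, 0.993, 0.115, 0.0]
force: [-0.8, 0.1, 5.4]
grip_width: 20.6
grip_force: 59.6
```

```bash
python3 - <<'E'
from h import *
import cv2
o=observe(); print(o['tcp_pos'],o['force'],o['ft_torque'],o['grip_width'],o['grip_force'])
a=snapshot("side")[80:240,260:420]; b=snapshot("wrist")
f=cv2.resize(a,(400,400),interpolation=cv2.INTER_CUBIC); g=b[:,220:620]
cv2.imwrite("pics/g1.png",np.hstack([f,g])[:,:,::-1])
E
```

```text
[582.96809873 308.33689705  98.18763663] [-0.78920099  0.08466804  5.42966761] [-0.00059121  0.47429299 -0.08743288] 20.62746859157951 59.58754241466522
```

View pics/g1.png

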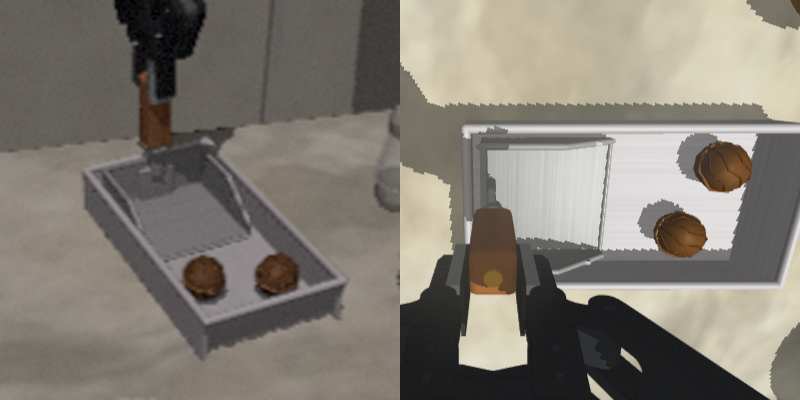

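{"name": "step_arm", "arguments": {
  "moves": [
    [[0,0.15,0],0],
    [[0,0.4,0],0],
    [[0,0.7,0],0],
    [[0,1.0,0],0],
    [[0,1.3,0],0],
    [[0,1.6,0],0],
    [[0,1.85,0],0],
    [[0,2.1,0],0],
    [[0,2.3,0],0],
    [[0,2.45,0],0]
  ],
  "newtons": 80
}}

```text
clock: 4.82
tcp_pos: [600.3, 236.8, 98.3]
orientation: [-0.001, 0.993, 0.115, 0.001]
force: [-0.6, 3.5, 5.8]
grip_width: 19.8
grip_force: 79.1
```

{"name": "step_arm", "arguments": {
  "moves": [
    [[0,0.12,0],0],
    [[0,0.24,0],0],
    [[0,0.36,0],0],
    [[0,0.48,0],0],
    [[0,0.6,0],0],
    [[0,0.72,0],0],
    [[0,0.84,0],0],
    [[0,0.94,0],0],
    [[0,1.0,0],0],
    [[0,1.0,0],0]
  ]
}}

```text
clock: 5.65
tcp_pos: [607.1, 208.6, 98.6]
orientation: [-0.001, 0.993, 0.115, 0.001]
force: [-1.2, 5.9, 7.3]
grip_width: 20.4
grip_force: 79.1
```

```bash
python3 - <<'E'
from h import *
import cv2
o=observe(); print(o['tcp_pos'],o['force'],o['ft_torque'],o['grip_width'],o['grip_force'])
a=snapshot("side")[100:260,280:440]; b=snapshot("wrist")
f=cv2.resize(a,(400,400),interpolation=cv2.INTER_CUBIC); g=b[:,220:620]
cv2.imwrite("pics/g2.png",np.hstack([f,g])[:,:,::-1])
E
```

```text
[607.09670027 208.56370122  98.58061973] [-1.24786685  5.91388772  7.31902578] [2.04750886 0.90540694 0.00533725] 20.35691992714171 79.05421257019043
```

View pics/g2.png

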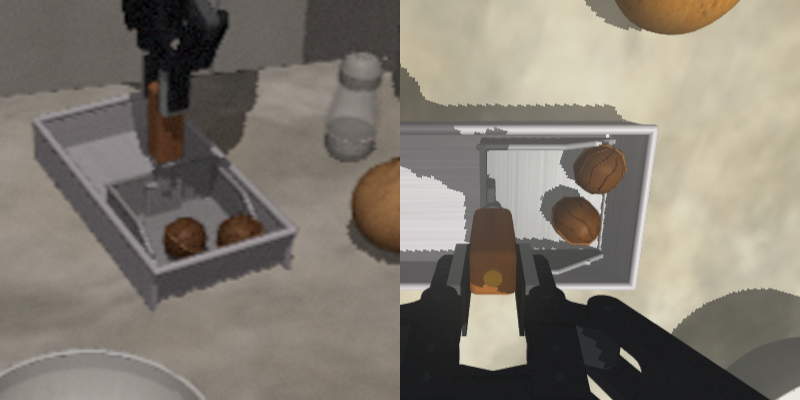

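{"name": "step_arm", "arguments": {
  "moves": [
    [[0,0.03,0],0],
    [[0,0.06,0],0],
    [[0,0.09,0],0],
    [[0,0.12,0],0],
    [[0,0.15,0],0],
    [[0,0.15,0],0],
    [[0,0.15,0],0],
    [[0,0.15,0],0],
    [[0,0.15,0],0],
    [[0,0.15,0],0]
  ]
}}

```text
clock: 6.58
tcp_pos: [607.9, 207.2, 99.6]
orientation: [-0.003, 0.993, 0.116, 0.002]
force: [-10.2, 16.2, 14.4]
grip_width: 20.2
grip_force: 80.2
```

```bash
python3 - <<'E'
from h import *
import cv2
o=observe(); print(o['tcp_pos'],o['force'],o['ft_torque'],o['grip_width'],o['grip_force'])
b=snapshot("wrist")
for t in ("walnut_1","scoop"): print([(x['bbox'],round(x['confidence'],2)) for x in boxes_of("wrist",t)])
cv2.imwrite("pics/g3.png",cv2.resize(b[100:300,330:530],(600,600),interpolation=cv2.INTER_CUBIC)[:,:,::-1])
E
```

```text
[607.87035229 207.21726658  99.60604028] [-10.21996858  16.1748636   14.41076765] [ 6.25744386  3.80974035 -0.07299185] 20.210852424338988 80.15024542808533
[]
[([290.9, 137.8, 434.7, 294.5], 0.9)]
```

View pics/g3.png

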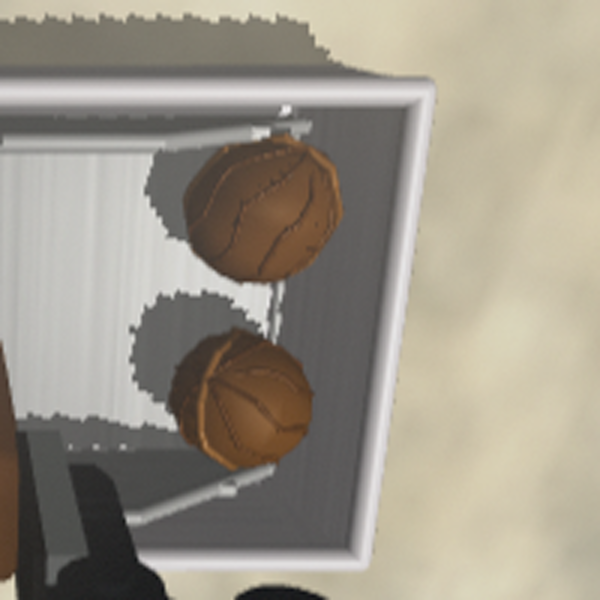

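{"name": "step_arm", "arguments": {
  "moves": [
    [[0,0.0,-0.1],0],
    [[0,-0.03,-0.25],0],
    [[0,-0.05,-0.45],0],
    [[0,-0.05,-0.7],0],
    [[0,-0.05,-1.0],0],
    [[0,-0.05,-1.3],0],
    [[0,-0.05,-1.65],0],
    [[0,-0.05,-2.0],0],
    [[0,-0.05,-2.3],0],
    [[0,-0.05,-2.5],0]
  ]
}}

```text
clock: 7.57
tcp_pos: [607.5, 204.5, 174.3]
orientation: [-0.0, 0.993, 0.115, 0.001]
force: [0.3, 0.2, -1.3]
grip_width: 19.9
grip_force: 78.8
```

{"name": "step_arm", "arguments": {
  "moves": [
    [[0,0,-0.12],0],
    [[0,0,-0.2],0],
    [[0,0,-0.2],0],
    [[0,0,-0.2],0],
    [[0,0,-0.2],0],
    [[0,0,-0.2],0],
    [[0,0,-0.2],0],
    [[0,0,-0.2],0],
    [[0,0,-0.2],0],
    [[0,0,-0.2],0]
  ]
}}

```text
clock: 8.4
tcp_pos: [607.0, 204.4, 178.3]
orientation: [0.0, 0.993, 0.115, -0.0]
force: [-0.4, 0.7, -2.1]
grip_width: 19.9
grip_force: 78.8
```

```bash
python3 - <<'E'
from h import *
import cv2
o=observe(); print(o['tcp_pos'],o['force'],o['ft_torque'],o['grip_width'],o['grip_force'],o['joint_positions'])
b=snapshot("wrist");a=snapshot("side")
boxes=lambda n,t:[(x['bbox'],round(x['confidence'],2)) for x in boxes_of(n,t)]
print(boxes("wrist","walnut_1"),boxes("side","bowl"),boxes("side","walnut_1"));snapshot("scene");print(boxes("scene","bowl"))
f=cv2.resize(a[80:280,240:440],(400,400),interpolation=cv2.INTER_CUBIC)
cv2.imwrite("pics/g4.png",np.hstack([f,b[:,220:620]])[:,:,::-1])
E
```

```text
[607.0105068  204.40109369 178.33104408] [-0.40210415  0.68322096 -2.11289262] [0.02529487 0.02176197 0.01891234] 19.883071856458564 78.76572847366333 [ 6.28928014e-01  3.36991204e-01 -1.38273972e-01  1.08131044e-06
 -1.09560943e+00  1.17255845e+00]
[([393.1, 200.5, 443.9, 246.5], 0.94), ([397.7, 147.7, 458.9, 205.0], 0.88)] [([260.7, 239.8, 371.3, 338.2], 0.73)] [([366.6, 150.6, 391.8, 169.0], 0.84), ([352.5, 155.9, 369.6, 175.6], 0.55)]
[([309.1, 226.6, 387.1, 295.6], 0.89), ([329.3, 142.2, 342.5, 157.0], 0.57)]
```

View pics/g4.png

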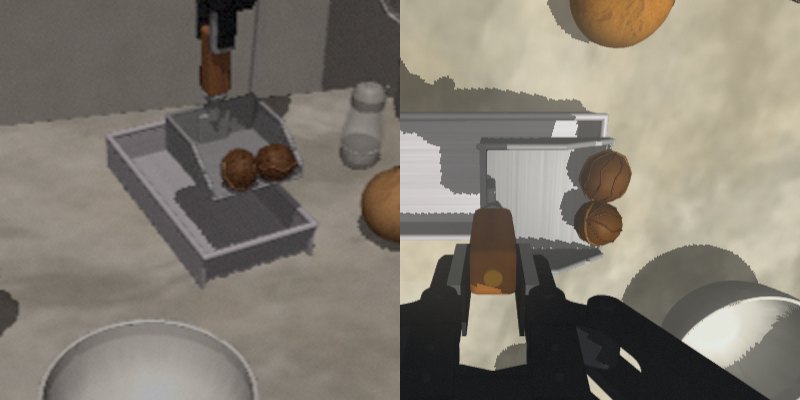

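```bash
python3 - <<'E'
from h import *
print(bowlfit({"scene":[309.1,226.6,387.1,295.6],"side":[260.7,239.8,371.3,338.2]}))
b=bowlfit({"scene":[310,224.6,386.5,296.5],"side":[259,238.8,370.7,337]})[0];print(b)
o=observe();w,x,y,z=o['orientation'];M=R.from_quat([x,y,z,w]).as_matrix();u=M[:2,1];print(u)
H=b-74*u; print(H, M.T@(np.r_[H,178]-o['tcp_pos'])/30)
for n in("scene","side"): print(bowlbox(n,*b).round(1),proj(n,[[*b,67],[*(b+75*u),67],[*(b-75*u),67]]).round(1).tolist())
E
```

```text
(array([496.03930949, -77.61261494]), array([ 1.6, -0.5,  1.3,  0.1, -1.2,  0.7, -0.7, -1.7]))
[495.49306263 -76.19115086]
[ 0.22865008 -0.97350867]
[478.57295658  -4.15150895] [-5.75751128  5.7877729   0.01433267]
[310.  225.8 387.7 295.4] [[348.8, 257.5], [382.2, 278.2], [317.4, 238.0]]
[259.  240.  369.9 335.7] [[314.6, 277.1], [339.1, 316.6], [293.6, 243.3]]
```

```bash
python3 - <<'E'
from h import *
import cv2
b=np.array([494.9,-74.7])
ims=[]
for n,f in(("scene","pics/scene0.png"),("side","pics/side0.png")):
    im=cv2.imread(f); hsv=cv2.cvtColor(im,cv2.COLOR_BGR2HSV)
    best=None
    g=cv2.GaussianBlur(cv2.cvtColor(im,cv2.COLOR_BGR2GRAY),(3,3),0).astype(np.float32)
    gx,gy=cv2.Sobel(g,5,1,0),cv2.Sobel(g,5,0,1); mag=np.hypot(gx,gy)
    def sc(v):
        p=proj(n,np.c_[v[0]+75*np.cos(t),v[1]+75*np.sin(t),0*t+67]).astype(np.float32)
        return cv2.remap(np.minimum(mag,150).astype(np.float32),p[:,0],p[:,1],1).mean()
    r=[(sc((x,y)),x,y) for x in np.arange(475,516,1.) for y in np.arange(-95,-54,1.)]
    print(n,sorted(r)[-4:])
E
```

```text
scene [(np.float32(104.56376), np.float64(492.0), np.float64(-71.0)), (np.float32(104.71544), np.float64(491.0), np.float64(-70.0)), (np.float32(106.97494), np.float64(491.0), np.float64(-71.0)), (np.float32(107.627174), np.float64(491.0), np.float64(-72.0))]
side [(np.float32(76.00691), np.float64(496.0), np.float64(-74.0)), (np.float32(76.09875), np.float64(497.0), np.float64(-74.0)), (np.float32(79.887886), np.float64(495.0), np.float64(-74.0)), (np.float32(80.626755), np.float64(495.0), np.float64(-73.0))]
```

{"name": "step_arm", "arguments": {
  "moves": [
    [[-0.04,0.04,0],0],
    [[-0.16,0.16,0],0],
    [[-0.35,0.35,0],0],
    [[-0.6,0.59,0],0],
    [[-0.9,0.89,0],0],
    [[-1.25,1.23,0],0],
    [[-1.64,1.61,0],0],
    [[-2.04,2.01,0],0],
    [[-2.47,2.43,0],0],
    [[-2.9,2.86,0],0]
  ]
}}

```text
clock: 9.58
tcp_pos: [540.6, 99.2, 178.6]
orientation: [-0.0, 0.993, 0.115, 0.0]
force: [0.3, -1.1, -1.2]
grip_width: 20.0
grip_force: 78.8
```

{"name": "step_arm", "arguments": {
  "moves": [
    [[-0.43,0.43,0],0],
    [[-0.86,0.85,0],0],
    [[-1.26,1.24,0],0],
    [[-1.65,1.62,0],0],
    [[-2.0,1.96,0],0],
    [[-2.3,2.26,0],0],
    [[-2.55,2.5,0],0],
    [[-2.74,2.69,0],0],
    [[-2.86,2.81,0],0],
    [[-2.9,2.85,0],0]
  ]
}}

```text
clock: 10.42
tcp_pos: [476.6, -2.7, 178.4]
orientation: [-0.0, 0.993, 0.115, 0.0]
force: [0.7, -0.1, -2.1]
grip_width: 20.0
grip_force: 78.8
```

```bash
python3 - <<'E'
from h import *
import cv2
o=observe(); print(o['tcp_pos'],o['force'],o['joint_positions'])
b=snapshot("wrist");a=snapshot("side")
boxes=lambda n,t:[(x['bbox'],round(x['confidence'],2)) for x in boxes_of(n,t)]
print(boxes("wrist","walnut_1"))
f=cv2.resize(a[120:370,190:440],(400,400),interpolation=cv2.INTER_CUBIC)
cv2.imwrite("pics/g5.png",np.hstack([f,b[:,220:620]])[:,:,::-1])
E
```

```text
[476.55757039  -2.6854292  178.44322638] [ 0.66822561 -0.07077573 -2.12730714] [ 4.08563463e-01  7.03202348e-02 -4.84876025e-01 -1.05096717e-05
 -1.01551557e+00  1.39254442e+00]
[([393.3, 200.9, 444.1, 245.6], 0.76), ([398.4, 153.4, 454.3, 205.3], 0.61)]
```

View pics/g5.png

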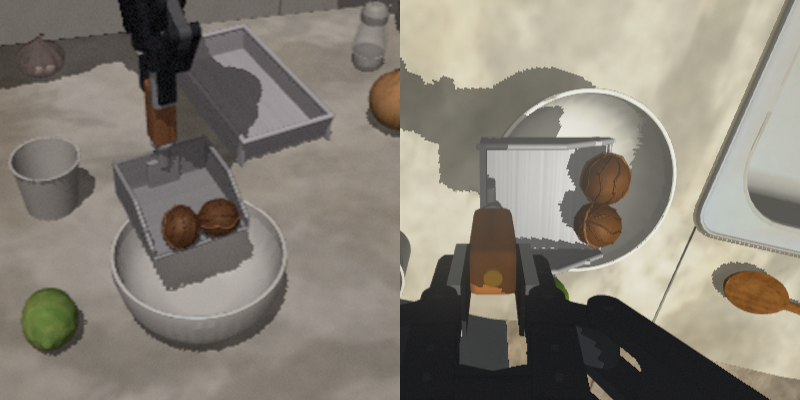

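{"name": "step_arm", "arguments": {
  "moves": [
    [[0,-1.39,0],0],
    [[0,-1.6,0],0],
    [[0,-1.6,0],0],
    [[0,-1.6,0],0],
    [[0,-1.6,0],0],
    [[0,-1.6,0],0],
    [[0,-1.6,0],0],
    [[0,-1.6,0],0],
    [[0,-1.6,0],0],
    [[0,-1.6,0],0]
  ],
  "newtons": 110
}}

```text
clock: 11.4
tcp_pos: [465.9, 44.3, 178.4]
orientation: [0.0, 0.993, 0.115, 0.0]
force: [-0.3, 1.0, -2.0]
grip_width: 19.0
grip_force: 112.2
```

```bash
cat > look.py <<'E'
from h import *
import cv2,sys
o=observe(); print(o['clock'],o['tcp_pos'].round(1),o['force'].round(1))
for n in("wrist","side","scene"):
    im=snapshot(n); cv2.imwrite(f"pics/{sys.argv[1]}_{n}.png",im[:,:,::-1])
    for t in ("walnut_1","bowl"): print(n,t,[(np.round(x['bbox']).astype(int).tolist(),round(x['confidence'],2)) for x in boxes_of(n,t)])
E
python3 look.py a
```

```text
11.4 [465.9  44.3 178.4] [-0.3  1.  -2. ]
wrist walnut_1 [([436, 142, 482, 177], 0.7), ([424, 181, 446, 211], 0.62)]
wrist bowl [([385, 89, 557, 270], 0.91)]
side walnut_1 [([294, 281, 315, 302], 0.86), ([311, 291, 337, 314], 0.61)]
side bowl []
scene walnut_1 [([330, 257, 343, 275], 0.49), ([348, 264, 364, 276], 0.46)]
scene bowl [([309, 223, 387, 298], 0.93)]
```

```bash
python3 - <<'E'
from h import *
for a,b in[((336.5,266),(304.5,291.5)),((356,270),(324,302.5))]:
    p,e=tri(np.array(a),np.array(b)); print(p.round(0),round(e,1))
o=observe();print(o['tcp_pos'],o['force'])
E
```

```text
[484. -57.  21.] 0.4
[505. -91.  30.] 0.3
[465.80584036  44.58270191 178.40946157] [ 0.03645499 -0.06948311 -0.03200408]
```

View pics/a_side.png

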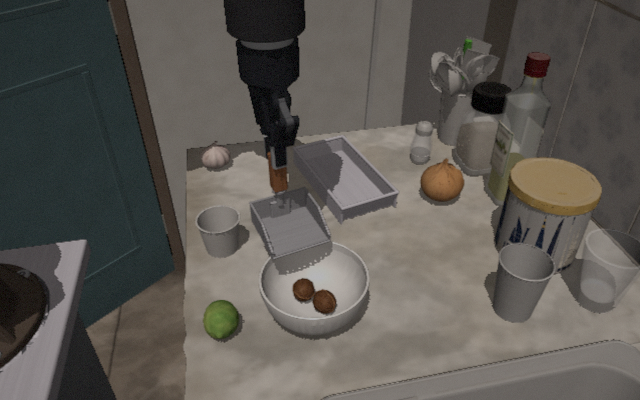

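```bash
python3 - <<'E'
from h import *
import cv2
onz=lambda n,px,z:least_squares(lambda v:proj(n,[v[0],v[1],z])[0]-px,[300,300]).x.round(0)
print("cup",onz("scene",(458,226),0),onz("side",(515,318),0),"cupL",onz("side",(222,253),0),"can",onz("side",(540,265),0),"sink",onz("scene",(520,222),0),onz("scene",(392,325),0))
o=observe();w,x,y,z=o['orientation'];M=R.from_quat([x,y,z,w]).as_matrix();u,v=M[:2,1],M[:2,0]
for H in([620,20],[600,40]):
    H=np.array(H); c=[H+a*u+b*v for a in(-60,90) for b in(-46,46)]
    print(np.round(c).tolist(),proj("side",[[*p,0] for p in c]).round().tolist(),M.T@(np.r_[H,178]-o['tcp_pos'])/30)
E
```

```text
cup [ 769. -145.] [ 768. -150.] cupL [370.  72.] can [859. -62.] sink [ 884. -227.] [ 488. -211.]
[[561.0, 68.0], [651.0, 89.0], [596.0, -78.0], [685.0, -57.0]] [[338.0, 238.0], [385.0, 223.0], [383.0, 300.0], [435.0, 280.0]] [4.81626613 1.97297594 0.01364769]
[[541.0, 88.0], [631.0, 109.0], [576.0, -58.0], [665.0, -37.0]] [[324.0, 232.0], [371.0, 217.0], [366.0, 292.0], [418.0, 273.0]] [4.31970088 1.17153234 0.01365996]
```

{"name": "step_arm", "arguments": {
  "moves": [
    [[0.4,0,-0.1],0],
    [[1.0,0.1,-0.3],0],
    [[1.8,0.3,-0.3],0],
    [[2.6,0.6,-0.3],0],
    [[3.4,1.0,-0.3],0],
    [[4.1,1.5,-0.3],0],
    [[4.7,1.9,-0.2],0],
    [[5.1,2.25,0],0],
    [[5.23,2.4,0.2],0],
    [[5.23,2.4,0.4],0]
  ]
}}

```text
clock: 12.68
tcp_pos: [635.6, 9.6, 165.1]
orientation: [0.0, 0.993, 0.114, -0.001]
force: [-1.5, -0.2, -2.3]
grip_width: 19.5
grip_force: 112.3
```

{"name": "step_arm", "arguments": {
  "moves": [
    [[0,0,0.3],0],
    [[0,0,0.7],0],
    [[0,0,1.1],0],
    [[0,0,1.5],0],
    [[0,0,1.8],0],
    [[0,0,2.0],0],
    [[0,0,2.15],0],
    [[0,0,2.25],0],
    [[0,0,2.3],0],
    [[0,0,2.3],0]
  ]
}}

```text
clock: 13.52
tcp_pos: [635.1, 10.4, 97.4]
orientation: [0.0, 0.993, 0.115, 0.0]
force: [-0.1, 0.8, -1.7]
grip_width: 18.6
grip_force: 112.3
```

{"name": "step_arm", "arguments": {
  "moves": [
    [[0,0,0.02],0],
    [[0,0,0.04],0],
    [[0,0,0.06],0],
    [[0,0,0.08],0],
    [[0,0,0.1],0],
    [[0,0,0.1],0],
    [[0,0,0.1],0],
    [[0,0,0.1],0],
    [[0,0,0.1],0],
    [[0,0,0.1],0]
  ]
}}

```text
clock: 14.35
tcp_pos: [635.1, 10.4, 94.5]
orientation: [0.0, 0.993, 0.115, 0.0]
force: [-0.3, 0.2, -1.4]
grip_width: 18.9
grip_force: 112.4
```

{"name": "step_arm", "arguments": {
  "moves": [
    [[0,0,0.02],0],
    [[0,0,0.04],0],
    [[0,0,0.06],0],
    [[0,0,0.08],0],
    [[0,0,0.08],0],
    [[0,0,0.08],0],
    [[0,0,0.08],0],
    [[0,0,0.08],0],
    [[0,0,0.08],0],
    [[0,0,0.08],0]
  ]
}}

```text
clock: 15.18
tcp_pos: [635.2, 10.4, 94.4]
orientation: [0.0, 0.993, 0.115, 0.001]
force: [-7.1, 2.2, 17.0]
grip_width: 18.7
grip_force: 114.5
```

{"name": "step_arm", "arguments": {
  "moves": [
    [[0,0,-0.05],0],
    [[0,0,-0.05],0],
    [[0,0,-0.05],0],
    [[0,0,-0.05],0],
    [[0,0,-0.05],0],
    [[0,0,-0.05],0],
    [[0,0,-0.05],0],
    [[0,0,-0.05],0],
    [[0,0,-0.05],0],
    [[0,0,-0.05],0]
  ],
  "hand": 1
}}

```text
clock: 16.02
tcp_pos: [635.0, 10.4, 93.5]
orientation: [0.0, 0.993, 0.115, -0.0]
force: [-0.6, -0.9, 0.5]
grip_width: 85.2
grip_force: 0.0
```

{"name": "step_arm", "arguments": {
  "moves": [
    [[0,0,-0.2],0],
    [[0,0,-0.6],0],
    [[0,0,-1.2],0],
    [[0,0,-2.0],0],
    [[0,0,-2.8],0],
    [[0,0,-3.6],0],
    [[0,0,-4.0],0],
    [[0,0,-4.0],0],
    [[0,0,-4.0],0],
    [[0,0,-4.0],0]
  ]
}}

```text
clock: 16.85
tcp_pos: [634.4, 10.3, 212.9]
orientation: [-0.0, 0.993, 0.115, -0.001]
force: [-0.2, -0.3, 0.1]
grip_width: 85.3
grip_force: 0.0
```

```bash
python3 look.py b; python3 - <<'E'
from h import *
print([x['bbox'] for x in boxes_of("side","scoop")],[x['bbox'] for x in boxes_of("scene","scoop")])
u=np.array([.2287,-.9735]);v=np.array([.9735,.2287]);H=np.array([635,10.4])
P=[[*(H+a*u+b*v),z] for a in(-8,84) for b in(-44,44) for z in(0,12 if a>0 else 36)]+[[*(H+a*u+b*v),112] for a in(-11,11) for b in(-11,11)]
for n in("side","scene"): p=proj(n,P);print(n,p.min(0).round(),p.max(0).round())
E
```

```text
16.85 [634.4  10.3 212.9] [-0.2 -0.3  0.1]
wrist walnut_1 [([327, 288, 358, 320], 0.93), ([354, 288, 392, 320], 0.61)]
wrist bowl [([288, 250, 426, 374], 0.65)]
side walnut_1 [([306, 297, 329, 318], 0.74), ([297, 280, 321, 302], 0.66)]
side bowl []
scene walnut_1 [([333, 258, 345, 278], 0.72), ([345, 264, 362, 280], 0.61)]
scene bowl [([308, 222, 385, 299], 0.88)]
[[367.8, 193.4, 444.8, 299.3]] [[351.5, 179.0, 409.1, 240.2]]
side [364. 194.] [444. 300.]
scene [352. 176.] [409. 246.]
```

The scoop's boxes match the upright model in both views, both nuts are in the bowl, and the gripper is clear, so I'm handing the job in.

```bash
python3 -c "
from station import *
print(job_done())"
```

```text
the job is handed in; nothing more can be done
None
```

I handed the job in at about 17 s, but got no verdict back. Both walnuts are in the white bowl, flicked off the scoop's lip with a quick pull back because the arm could not tilt it. The scoop stands upright on the worktop, let go.

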